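# Run the bench suction nozzle out by one hole

## Robot

A 6-joint arm with a two-finger parallel gripper is mounted at the origin on the work surface. World frame = base frame: x ahead of the robot, y to its left, z up, the work surface at z = 0. Lengths are in m, angles in rad, forces in N, time in s.
With the tool pointing down it reaches from about 0.35 to 0.975 m from the base axis. Payload 4.9 kg.
Tool frame: the origin (TCP) lies midway between the tips of the shut fingers; the grasp point (between the pads) lies 19 mm behind it; z points along the fingers, y is the direction in which the jaws open and shut (so a half turn about z gives the same grasp; the last joint's range is limited). The gripper opens to 85 mm and grips with 20 to 120 N. Pads are 22 mm wide; open, the fingers measure 114 mm over their backs; the gripper's body (76 mm by 85 mm) begins 54 mm behind the grasp point. The pads swing forward as they close: fully open they stand 13 mm farther back than shut.
Start: joints at [-1.26, 0.053, 1.613, -0, 1.476, -0.119], TCP at [0.26, -0.568, 0.231] pointing down, gripper open.
Joint ranges: [-3.01, 3.01], [-1.01, 2.22], [0.06, 2.58], [-1.02, 4.17], [0.09, 2.62], [-3.14, 3.14]. Speed limits (rad/s): [2.57, 2.57, 3.14, 3.14, 3.14, 3.14].

## Interface

Orientations are given as a rotation vector (axis times angle).
In Python, from workcell import arm gives the robot as it stands.
- The arm moves only by the tool play_rows, never from a script. Its argument "series" is a list that holds one entry, the list of rows, each a list of 4 numbers: the shift along the tool's x, y, z in m, then the turn about the tool's z in rad. A call has 1 to 10 rows; each row is the pose to reach, as a shift and turn from the pose commanded when the call began, along the tool's axes at that moment; what a row does not reach only later rows make up. A row lasts 1/12 s, in which the tool goes at most 41.7 mm and 7.16 degrees, less where a joint would pass 70% of its speed; a pose out of reach is approached as far as the arm can. A call with a gripper value outside its range is refused whole. "jaw" is the closure in counts, from 0 (fully open) to 255 (shut), set as the call begins (left out, the last holds). The fingers move at their own pace and stop on an object; "newtons" is the grip in N (left out, the last holds). Time passes only in rows, so rows that repeat a pose let the fingers close. It gives the time, the measured TCP pose, the force and the opening at its end, in the units of the state.
- arm.read_state(): the state, without advancing time (a new reading comes with each control period).
- arm.read_camera(name): name is "side" or "top" or "wrist"; returns the picture (420x560x3 uint8, red, green, blue); there is no depth.
- arm.camera_model(name): a dict with "fx", "fy", "cx", "cy" (pixels), "view" (4x4, takes a point from world to camera coordinates); the wrist camera has in their place "T_tool_cam" (4x4, takes a point from camera to tool coordinates, whose origin is the TCP and whose axes are the flange's). Camera axes: x right, y down, z forward; pixel columns grow to the right and rows downward; lengths in m; the calibration is good to about 2 mm. A picture is of the moment at which its call begins: read the wrist's pose just before it. camera_model takes no time and is no camera call.
- arm.hand_in(): hands the job in, once; it reports no verdict.
Trained networks look in the newest picture that a camera, given by its name, has taken for a name from the list of things; names that differ only in an ending like _2 or _b are one class to them, and where a whole thing is asked for, a point or a joint stands for the part that bears it (a point fixed in the world has none). Each returns a list of dicts, best first, with "p" (0 to 1); they miss things now and then, are a little off and sometimes report something else, mostly with a low value. They report only what shows in the picture. A call takes as long as a camera call.
- arm.spot_in(camera, target): "point" ([row, column] in pixels, amid what is visible of it).
- arm.outline_of(camera, target): "mask" (420x560 bool, what is visible of it) and "point" ([row, column] in pixels, amid what is visible of it).
The state is a dict: "clock": time; "joint_positions": joint angles; "dq": joint speeds; "effort": joint torques, N m; "tcp_pos": TCP position; "eef_rot": TCP orientation; "force": force on the tool from outside, world axes, zero at the start; "moment": the same for the moment, N m; "width": finger opening in m.
Only numpy, scipy, OpenCV 4.12 (cv2) and the standard library are available. Lean on these libraries where they do the work, as an engineer would, in place of code of your own. Each camera call takes 0.05 s, during which the arm holds its last target. There are 200 camera calls.

## Task

The dust-extraction tube on this dental bench stands too short: extend it towards the wooden filing block by exactly one hole. Press its round spring pin down flush, slide the outer tube along past it until the pin snaps fully up through the next hole, then let go. Do not force it, and leave the other things on the bench where they are.

Things in the scene. Friction and masses are not known exactly. Their poses are not given: they have to be found in the camera images.
- pin_top (a point): Top of the dome-headed steel detent pin (18 mm across, dome radius 9 mm) standing up through a hole in the outer tube; 10 mm over its top face when out. It sits on the fixed inner tube and only moves down and up. Axes: x = the way the outer tube extends (12 degrees downhill, to the filing block), z = square out of the tube's top face, y = across the tube.
- pin (a joint): How far the pin is pressed, m: 0 = out, 0.010 = flush with the tube's top face, 0.013 = held down under the tube's wall between holes, 0.016 = bottom. Spring: 2 N at first, 6 N at flush. Pressed less than about flush it locks the tube; flush or deeper, a push of 3 to 15 N along the tube takes the hole's rim over the dome.
- sleeve (a joint): How far the square aluminium outer tube (44 mm wide, 34 high, 210 long, wall 3, black flared nozzle in front) is extended, m: about 0 at the start with the pin in its front hole, 0.050 with the pin in the next (middle) hole, 0.100 in the rear hole. Sliding friction 1 to 2 N; it stays where it is left.
- thumb_face (a point): Middle of the rear face of the thumb stop, an aluminium lug on the outer tube's top (36 mm wide, 7 thick, 14 high; this point is 7 mm over the tube's top face). The face lies 14 mm ahead of the middle of the front hole and looks back at the pin: a finger pressing the pin can push the tube along by it. Axes as for pin_top.
- next_hole (a point): Middle of the next hole (21 mm across), on the outer tube's top face, 50 mm behind the front hole. Same axes as pin_top. It must end up around the pin.
- station: Fixed station: grey duct, 68 mm diameter, 165 high, 205 mm behind the pin; wooden filing block (75 x 45, 40 high) 250 mm ahead of it. Origin on the bench below the pin; x = horizontal way the tube extends, z up. The tube's top face is about 115 mm over the bench at the pin, but its rubber mount at the duct yields: pressed down at the pin, the whole tube sags 1 mm per newton and springs back.
- cast: Bystander: plaster tooth model, 72 x 66 mm, 44 mm high. Origin under its middle.
- bowl: Bystander: dark rubber mixing bowl, 104 mm across, 55 mm high. Origin under its middle.
- jar: Bystander: amber glass jar with white cap, 62 mm across, 85 mm high. Origin under its middle.
- wax_knife: Bystander: flat spatula, 180 mm long, lying on the bench.

How it is judged:
By the outcome, as a careful person would: the job done as asked, in the order asked, and still so for the second after the job is handed in, with the robot touching nothing.
It also fails if it takes over 32 s, if anything falls off the work surface, if the arm or the gripper's body presses on something with over 40 N, if the wrist force passes 120 N, or if a joint passes its speed limit or range.

## Working session

There is one attempt and no reset: what is moved stays moved. The work goes in short steps, Python scripts to look and compute and a tool call to move; the robot and the scene stay as the last step left them, time stands still between calls to the robot, and variables do not carry over. Pictures are saved under pics/ and viewed, about 8 in all and at most 12, crops included, and the job is handed in when it is done.

Besides the shell and the picture viewer there is one more tool, called after "Request:" as name(argument=value, ...), one argument or row to a line, values as JSON. play_rows: Moves the arm, as the interface text tells. Its arguments: {"type":"object","properties":{"series":{"type":"array","items":{"type":"array","items":{"type":"array","items":{"type":"number"}}}},"jaw":{"type":"number"},"newtons":{"type":"number"}},"required":["series"]}

```bash
mkdir -p pics; cat > h.py <<'E'
import numpy as np, cv2
from workcell import arm
from scipy.spatial.transform import Rotation as R
def snap(cam,fn):
    im=arm.read_camera(cam); cv2.imwrite('pics/'+fn,im[:,:,::-1]); return im
def P(cam):
    m=arm.camera_model(cam); K=np.array([[m['fx'],0,m['cx']],[0,m['fy'],m['cy']],[0,0,1]]); return K@np.array(m['view'])[:3]
def proj(cam,X):
    v=P(cam)@np.r_[X,1]; return (v[:2]/v[2])[::-1]   # row,col
def tri(a,b): # dict cam->(row,col)
    (c1,p1),(c2,p2)=a,b
    X=cv2.triangulatePoints(P(c1),P(c2),np.array(p1[::-1],float),np.array(p2[::-1],float)); return (X[:3]/X[3]).ravel()
E
python3 - <<'E'
from h import *
np.set_printoptions(precision=4,suppress=True)
s=arm.read_state(); print({k:np.round(v,4) for k,v in s.items()}); print(R.from_rotvec(s['eef_rot']).as_matrix())
a=snap('side','s0.png');b=snap('top','t0.png')
cv2.imwrite('pics/st.png',np.vstack([a,b])[:,:,::-1])
r={}
for n in ['pin_top','thumb_face','next_hole','station','cast','bowl','jar','wax_knife']:
    for c in ['side','top']:
        q=arm.spot_in(c,n); r[n,c]=q[0]['point'] if q else None; print(n,c,[(np.round(x['point'],1),round(x['p'],2)) for x in q[:2]])
    if all(r[n,c] is not None for c in ['side','top']): print('   ',tri(('side',r[n,'side']),('top',r[n,'top'])))
for c in ['side','top']:
    v=np.array(arm.camera_model(c)['view']); print(c,-v[:3,:3].T@v[:3,3],v[2,:3],arm.camera_model(c)['fx'])
print(np.array(arm.camera_model('wrist')['T_tool_cam']),arm.camera_model('wrist')['fx'],arm.read_state()['clock'])
E
```

```text
{'clock': np.float64(0.0), 'joint_positions': array([-1.26  ,  0.0533,  1.6143,  0.    ,  1.476 , -0.119 ]), 'dq': array([ 0.0003,  0.0012,  0.0004, -0.0001, -0.0013, -0.0004]), 'effort': array([  0.0006, -39.3686, -37.0175,  -0.0001,   0.0071,  -0.    ]), 'tcp_pos': array([ 0.2602, -0.5676,  0.2301]), 'eef_rot': array([-3.0674, -0.6695,  0.0003]), 'force': array([0.0195, 0.8646, 0.9303]), 'moment': array([ 0.0152, -0.0332, -0.0017]), 'width': np.float64(0.0855)}
[[ 0.909   0.4167 -0.0006]
 [ 0.4167 -0.909   0.0019]
 [ 0.0002 -0.002  -1.    ]]
pin_top side [(array([186.1, 286.5]), 0.46)]
pin_top top [(array([211.8, 284.4]), 0.53)]
    [0.5662 0.0044 0.1325]
thumb_face side [(array([155.5, 270.9]), 0.57)]
thumb_face top [(array([226.7, 272.7]), 0.58)]
    [0.5332 0.0305 0.1867]
next_hole side [(array([195.7, 283.3]), 0.55)]
next_hole top [(array([227.7, 274.2]), 0.97)]
    [0.5528 0.0294 0.0748]
station side [(array([207.2, 339.2]), 0.9)]
station top [(array([204.7, 284.5]), 0.57), (array([226.6, 273.4]), 0.38)]
    [0.643  0.0024 0.0616]
cast side [(array([295.1, 275.7]), 0.8)]
cast top [(array([231.4, 347. ]), 0.64)]
    [ 0.5378 -0.1548  0.0071]
bowl side [(array([258.3, 212.7]), 0.67)]
bowl top [(array([279.3, 327.8]), 0.95)]
    [ 0.4212 -0.0966  0.0504]
jar side [(array([173.9, 348.3]), 0.89), (array([186.7, 286.9]), 0.49)]
jar top [(array([156.2, 234.3]), 0.8)]
    [0.719  0.1281 0.0334]
wax_knife side [(array([154.2, 271.2]), 0.75)]
wax_knife top [(array([227.8, 195.4]), 0.59)]
    [0.5467 0.2291 0.0031]
side [ 0.5243 -0.5899  0.7815] [ 0.0279  0.6479 -0.7612] 468.1133657387478
top [0.411  0.0154 0.9783] [ 0.1845  0.0001 -0.9828] 386.59131198204904
[[ 0.0005 -0.9486 -0.3164  0.0803]
 [ 1.      0.0004  0.0004  0.0004]
 [-0.0003 -0.3164  0.9486 -0.1434]
 [ 0.      0.      0.      1.    ]] 317.0375087426614 0.9
```

View pics/s0.png

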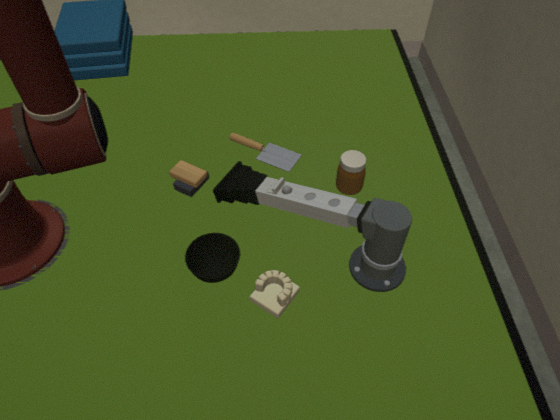

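View pics/t0.png

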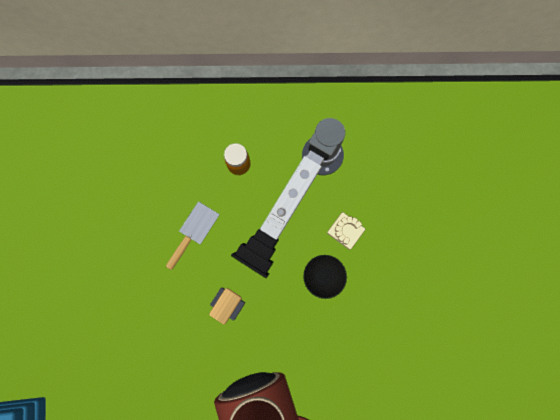

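```bash
python3 - <<'E'
from h import *
np.set_printoptions(precision=4,suppress=True)
a=cv2.imread('pics/s0.png')[150:240,205:365];b=cv2.imread('pics/t0.png')[120:280,225:350]
A=cv2.resize(a,None,fx=4.5,fy=4.5,interpolation=cv2.INTER_CUBIC);B=cv2.resize(b,None,fx=3.5,fy=3.5,interpolation=cv2.INTER_CUBIC)
cv2.imwrite('pics/c1.png',A);cv2.imwrite('pics/c2.png',B); print(A.shape,B.shape)
print(tri(('side',(188.5,287)),('top',(212,282))))
E
```

```text
(405, 720, 3) (560, 438, 3)
[0.5678 0.0096 0.12  ]
```

View pics/c1.png

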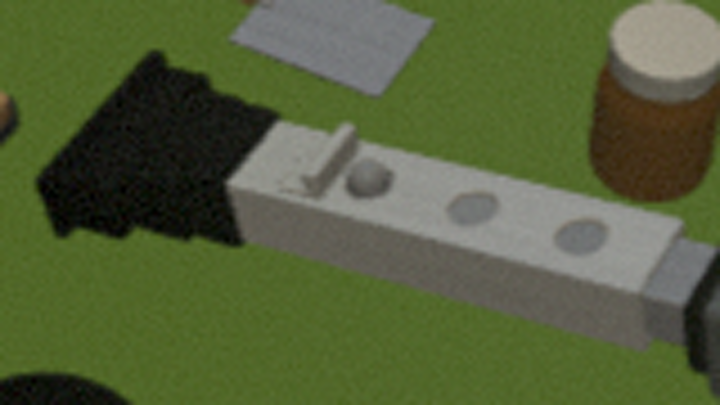

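View pics/c2.png

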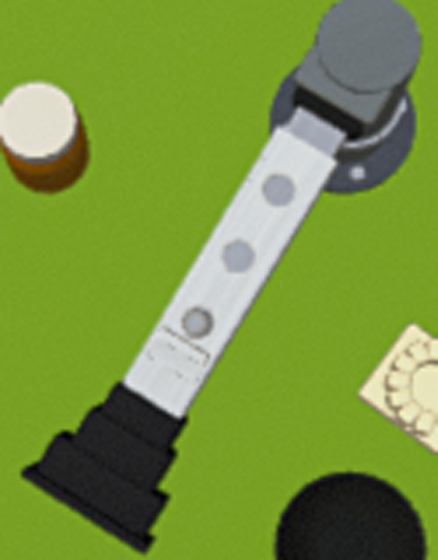

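```bash
python3 - <<'E'
from h import *
np.set_printoptions(precision=4,suppress=True)
S=[(189.8,287.2),(196.2,309.9),(202.7,334.1)];T=[(211.7,281.6),(193.1,293),(174.3,304.4)]
X=[tri(('side',s),('top',t)) for s,t in zip(S,T)]
for x in X: print(x, proj('side',x),proj('top',x))
d=X[1]-X[2]; print(np.linalg.norm(d), np.degrees(np.arctan2(d[1],d[0])), np.degrees(np.arcsin(d[2]/np.linalg.norm(d))))
# model fit: pin face centre p, yaw; holes at -50,-100 mm; pin apex avg ~ +6mm
from scipy.optimize import least_squares
def f(v,out=False):
    p,y=v[:3],v[3]; c,s=np.cos(np.radians(12)),np.sin(np.radians(12))
    e=np.array([c*np.cos(y),c*np.sin(y),-s]); n=np.array([s*np.cos(y),s*np.sin(y),c])
    pts=[p+.005*n,p-.05*e,p-.1*e]
    return np.r_[[proj('side',q)-a for q,a in zip(pts,S)],[proj('top',q)-a for q,a in zip(pts,T)]].ravel()
r=least_squares(f,[.56,.01,.115,np.radians(150)]); print(r.x[:3],np.degrees(r.x[3]),r.fun.round(1))
E
```

```text
[0.5687 0.0104 0.1156] [189.9096 286.7604] [211.143 281.526]
[ 0.6095 -0.0158  0.1246] [196.3131 309.4782] [192.5742 292.9384]
[ 0.6507 -0.042   0.1342] [202.8341 333.6338] [173.7282 304.3425]
0.04972553496397196 147.62595408287117 -11.057947118294038
[0.5685 0.01   0.1126] 147.97473099253406 [-0.6 -1.   0.7 -0.2  0.3 -0.1 -0.3 -0.1 -0.6 -0.1 -0.8 -0.1]
```

Request:
play_rows(
  series=[
    [[0.01, -0.008, 0, 0], [0.031, -0.024, 0, 0], [0.062, -0.047, 0, 0], [0.094, -0.071, 0, 0], [0.125, -0.095, 0, 0], [0.156, -0.119, 0, 0], [0.187, -0.143, 0, 0], [0.219, -0.167, 0, 0], [0.25, -0.19, 0, 0], [0.281, -0.214, 0, 0]],
  ],
  jaw=205,
  newtons=20,
)

```text
clock: 1.73
tcp_pos: [0.4272, -0.2539, 0.2315]
eef_rot: [3.069, 0.67, 0.001]
force: [1.4, 1.3, 0.1]
width: 0.017
```

Request:
play_rows(
  series=[
    [[0.031, -0.024, 0, -0.06], [0.062, -0.047, 0, -0.14], [0.094, -0.071, 0, -0.22], [0.125, -0.095, 0, -0.3], [0.156, -0.119, 0, -0.38], [0.187, -0.143, 0, -0.46], [0.215, -0.164, 0, -0.53], [0.233, -0.177, 0, -0.57], [0.24, -0.183, 0, -0.583], [0.24, -0.183, 0, -0.583]],
  ],
)

```text
clock: 2.57
tcp_pos: [0.5686, 0.0119, 0.2312]
eef_rot: [-2.745, -1.527, 0.0]
force: [0.8, 0.5, -0.5]
width: 0.0165
```

```bash
cat >> h.py <<'E'
def wproj(X,s):  # world -> wrist pixel row,col
    m=arm.camera_model('wrist');T=np.eye(4);T[:3,:3]=R.from_rotvec(s['eef_rot']).as_matrix();T[:3,3]=s['tcp_pos']
    c=np.linalg.inv(T@np.array(m['T_tool_cam']))@np.r_[X,1]
    return np.array([m['fy']*c[1]/c[2]+m['cy'],m['fx']*c[0]/c[2]+m['cx']])
def tproj(x): # tool point -> wrist pixel
    m=arm.camera_model('wrist');c=np.linalg.inv(np.array(m['T_tool_cam']))@np.r_[x,1]
    return np.array([m['fy']*c[1]/c[2]+m['cy'],m['fx']*c[0]/c[2]+m['cx']])
E
python3 - <<'E'
from h import *
np.set_printoptions(precision=4,suppress=True)
s=arm.read_state(); print(s['clock'],s['tcp_pos'],s['width'],s['force']);print(R.from_rotvec(s['eef_rot']).as_matrix())
a=snap('wrist','w0.png')
cv2.imwrite('pics/w0b.png',cv2.resize(a[:,:,::-1],None,fx=1.42,fy=1.42,interpolation=cv2.INTER_CUBIC))
for n in ['pin_top','thumb_face','next_hole']:
    q=arm.spot_in('wrist',n);print(n,[(np.round(x['point'],1),round(x['p'],2)) for x in q[:2]])
print(wproj([.5685,.010,.1126],s), tproj([0,0,0]),tproj([.011,.007,0]),tproj([.011,-.007,0]))
E
```

```text
2.5667 [0.5686 0.0119 0.2312] 0.016527387277818332 [ 0.7612  0.5175 -0.4788]
[[ 0.5271  0.8498 -0.0005]
 [ 0.8498 -0.5271  0.0003]
 [ 0.     -0.0006 -1.    ]]
pin_top [(array([204.9, 275.3]), 0.55)]
thumb_face [(array([200. , 261.5]), 0.87)]
next_hole [(array([198.1, 258.2]), 0.91)]
[205.8337 280.6993] [272.2004 279.654 ] [252.5857 293.7266] [252.5712 265.6163]
```

View pics/w0b.png

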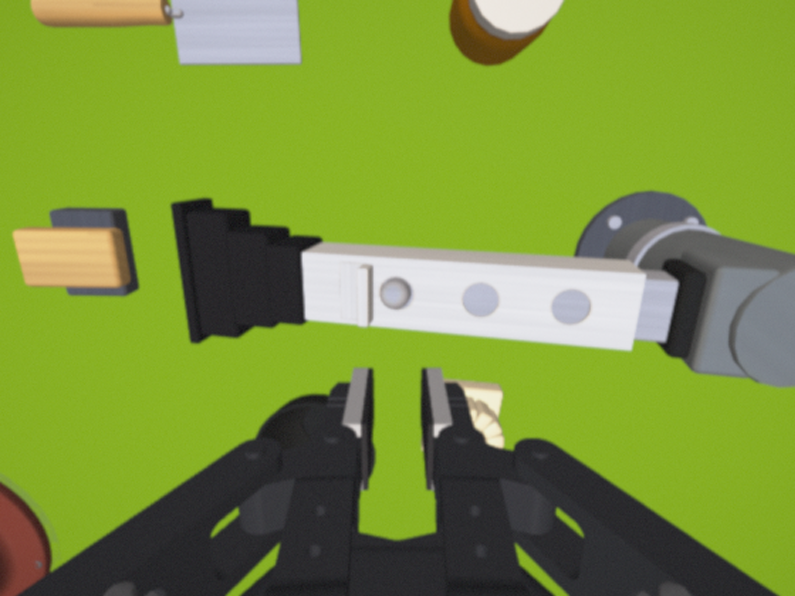

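```bash
cat > fit.py <<'E'
from h import *
from scipy.optimize import least_squares
c,sn=np.cos(np.radians(12)),np.sin(np.radians(12))
S=[(189.8,287.2),(196.2,309.9),(202.7,334.1)];T=[(211.7,281.6),(193.1,293),(174.3,304.4)]
W=[(205.6,278.2),(210.6,338.),(215.5,402.)]
def axes(y): return np.array([c*np.cos(y),c*np.sin(y),-sn]),np.array([sn*np.cos(y),sn*np.sin(y),c]),np.array([-np.sin(y),np.cos(y),0])
def fit(s,W=W,ww=1):
    def f(v):
        p=v[:3];e,n,_=axes(v[3]); pts=[p+.005*n,p-.05*e,p-.1*e]
        return np.r_[[proj('side',q)-a for q,a in zip(pts,S)],[proj('top',q)-a for q,a in zip(pts,T)],[ww*(wproj(q,s)-a) for q,a in zip(pts,W)]].ravel()
    return least_squares(f,[.56,.01,.115,np.radians(148)])
E
python3 - <<'E'
from fit import *
np.set_printoptions(precision=4,suppress=True)
s=arm.read_state()
for w in (0.01,1,5):
    r=fit(s,ww=w);print(r.x[:3],np.degrees(r.x[3]),r.fun.reshape(-1,2).round(1).tolist())
p,y=r.x[:3],r.x[3];e,n,_=axes(y)
q=p+.014*e+.007*n;print('lug face wrist px*1.42',wproj(q,s)*1.42, wproj(p+.014*e,s)*1.42, wproj(p+.021*e+.014*n,s)*1.42)
Rm=R.from_rotvec(s['eef_rot']).as_matrix();print('tool coords pin',Rm.T@(p-s['tcp_pos']))
E
```

```text
[0.5685 0.01   0.1126] 147.97386336141398 [[-0.6, -1.0], [0.7, -0.2], [0.3, -0.1], [-0.3, -0.1], [-0.6, -0.1], [-0.8, -0.1], [-0.0, -0.0], [-0.0, 0.0], [-0.1, -0.0]]
[0.568  0.0093 0.1155] 146.43240574062054 [[-1.4, -1.2], [0.4, -0.7], [0.6, -0.8], [-0.3, 0.2], [-0.4, 0.8], [-0.3, 1.3], [0.4, -0.2], [-1.0, 0.5], [-0.3, 0.1]]
[0.568  0.0093 0.1152] 146.07353508593968 [[-1.2, -1.2], [0.7, -0.8], [0.9, -1.0], [-0.3, 0.2], [-0.2, 0.9], [-0.1, 1.5], [1.9, -1.1], [-3.7, 1.8], [1.6, -0.6]]
lug face wrist px*1.42 [291.2631 371.0035] [288.0015 374.0054] [293.5626 356.2506]
tool coords pin [ 0.0005 -0.0003  0.1161]
```

Request:
play_rows(
  series=[
    [[0.0, -0.001, 0.01, 0.01], [0.0, -0.003, 0.03, 0.02], [0.0, -0.005, 0.05, 0.03], [0.0, -0.005, 0.068, 0.03], [0.0, -0.005, 0.077, 0.03], [0.0, -0.005, 0.08, 0.03], [0.0, -0.005, 0.08, 0.03], [0.0, -0.005, 0.08, 0.03]],
  ],
  jaw=255,
)

```text
clock: 3.43
tcp_pos: [0.5649, 0.0121, 0.1522]
eef_rot: [2.77, 1.481, 0.002]
force: [0.2, 0.1, -0.7]
width: 0.0001
```

```bash
python3 - <<'E'
from fit import *
np.set_printoptions(precision=4,suppress=True)
s=arm.read_state(); print(s['clock'],s['tcp_pos'],s['width'],s['force']);print(R.from_rotvec(s['eef_rot']).as_matrix())
a=snap('wrist','w1.png')
cv2.imwrite('pics/w1b.png',cv2.resize(a[120:320,180:430,::-1],None,fx=3,fy=3,interpolation=cv2.INTER_CUBIC))
p=np.array([.568,.0093,.1155]);e,n,t=axes(np.radians(146.4))
f=lambda q:(wproj(q,s)-[120,180])*3
print('apex',f(p+.01*n),'lugface top ends',f(p+.014*e+.014*n+.018*t),f(p+.014*e+.014*n-.018*t),'hole2',f(p-.05*e))
print('tips +-8',(tproj([.011,.008,0])-[120,180])*3,(tproj([.011,-.008,0])-[120,180])*3)
E
```

```text
3.4333 [0.5649 0.0121 0.1522] 0.00010874062084142726 [ 0.2135  0.0765 -0.6868]
[[ 0.5553  0.8316  0.0013]
 [ 0.8316 -0.5553 -0.0001]
 [ 0.0006  0.0011 -1.    ]]
apex [391.3349 309.1301] lugface top ends [474.8912 236.9924] [307.3893 232.7967] hole2 [392.1393 569.1845]
tips +-8 [397.7335 347.0084] [397.6847 250.6307]
```

View pics/w1b.png

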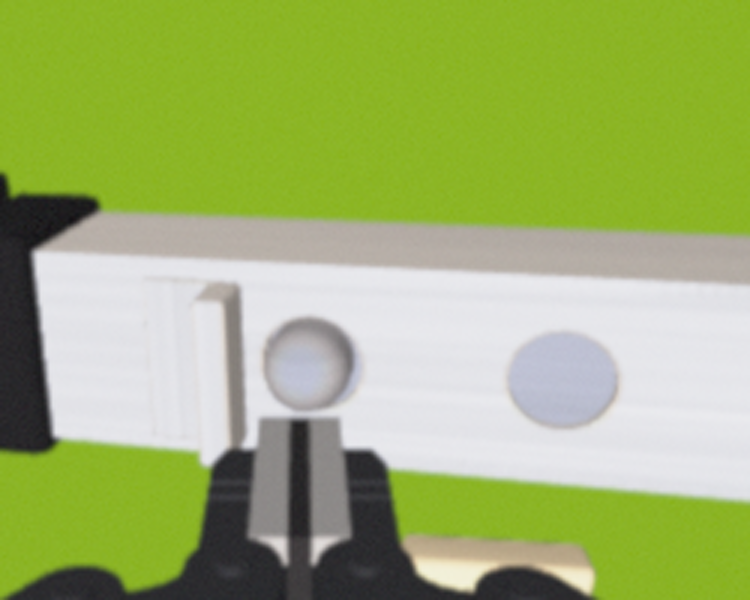

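Request:
play_rows(
  series=[
    [[-0.002, 0.0, -0.01, 0.03], [-0.006, 0.0, -0.03, 0.12], [-0.012, 0.0, -0.045, 0.24], [-0.02, 0.001, -0.05, 0.36], [-0.028, 0.001, -0.05, 0.48], [-0.036, 0.002, -0.05, 0.6], [-0.042, 0.002, -0.05, 0.72], [-0.046, 0.002, -0.05, 0.84], [-0.047, 0.002, -0.05, 0.96], [-0.047, 0.002, -0.05, 1.08]],
  ],
  jaw=0,
)

```text
clock: 4.32
tcp_pos: [0.5406, -0.0282, 0.2031]
eef_rot: [3.137, -0.163, 0.005]
force: [-0.2, 0.1, -0.3]
width: 0.0855
```

Request:
play_rows(
  series=[
    [[0, 0, 0, 0.12], [0, 0, 0, 0.24], [0, 0, 0, 0.36], [0, 0, 0.01, 0.45], [0, 0, 0.025, 0.489], [0, 0, 0.035, 0.489], [0, 0, 0.04, 0.489], [0, 0, 0.04, 0.489]],
  ],
)

```text
clock: 4.98
tcp_pos: [0.5393, -0.0276, 0.1603]
eef_rot: [3.008, -0.906, -0.003]
force: [-0.1, -0.1, -0.3]
width: 0.0854
```

```bash
python3 - <<'E'
from fit import *
np.set_printoptions(precision=4,suppress=True)
s=arm.read_state(); print(s['clock'],s['tcp_pos'],s['width'],s['force'],s['joint_positions']);M=R.from_rotvec(s['eef_rot']).as_matrix();print(M)
a=snap('wrist','w2.png')
cv2.imwrite('pics/w2b.png',cv2.resize(a[:,:,::-1],None,fx=1.42,fy=1.42,interpolation=cv2.INTER_CUBIC))
p=np.array([.568,.0093,.1155]);e,n,t=axes(np.radians(146.4))
f=lambda q:wproj(q,s)*1.42
print('apex',f(p+.01*n),'lugface top ends',f(p+.014*e+.014*n+.018*t),f(p+.014*e+.014*n-.018*t),'hole2',f(p-.05*e))
print('tip rear',tproj([.011,-.0428,-.013])*1.42,tproj([.011,-.0498,-.013])*1.42,'front',tproj([-.011,-.0428,-.013])*1.42)
print('pin in tool',M.T@(p-s['tcp_pos']))
E
```

```text
4.9833 [ 0.5393 -0.0276  0.1603] 0.08539892170691381 [-0.1316 -0.1319 -0.3129] [-0.189  -0.0947  1.8789 -0.      1.3593  1.9671]
[[ 0.8335 -0.5525 -0.0019]
 [-0.5525 -0.8335  0.0003]
 [-0.0017  0.0008 -1.    ]]
apex [345.2199 285.9421] lugface top ends [376.4788 328.8907] [376.4194 246.9774] hole2 [227.2886 275.6894]
tip rear [378.8215 261.0812] [378.8197 239.4569] front [436.8048 267.2196]
pin in tool [ 0.0036 -0.0466  0.0447]
```

View pics/w2b.png

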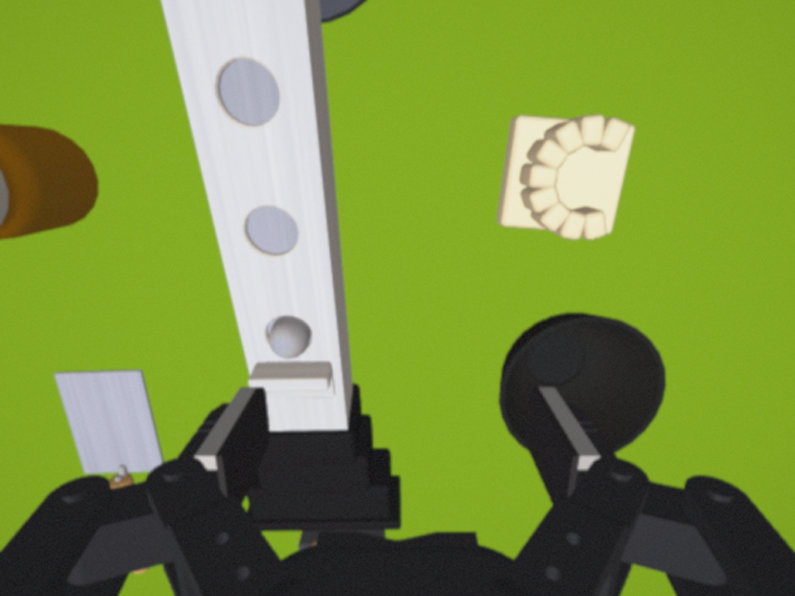

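Request:
play_rows(
  series=[
    [[0.003, 0, 0.01, 0], [0.003, 0, 0.022, 0], [0.003, 0, 0.032, 0], [0.003, 0, 0.038, 0], [0.003, 0, 0.04, 0], [0.003, 0, 0.04, 0]],
  ],
)

```text
clock: 5.53
tcp_pos: [0.5417, -0.0292, 0.1199]
eef_rot: [3.007, -0.908, -0.004]
force: [-0.5, -0.7, -0.8]
width: 0.0852
```

Request:
play_rows(
  series=[
    [[0, 0, 0.001, 0], [0, 0, 0.002, 0], [0, 0, 0.003, 0], [0, 0, 0.004, 0], [0, 0, 0.005, 0], [0, 0, 0.006, 0], [0, 0, 0.007, 0], [0, 0, 0.008, 0], [0, 0, 0.008, 0]],
  ],
)

```text
clock: 6.28
tcp_pos: [0.5423, -0.0293, 0.113]
eef_rot: [3.008, -0.908, -0.001]
force: [-0.0, 0.5, 0.0]
width: 0.0854
```

Request:
play_rows(
  series=[
    [[0, 0, 0.001, 0], [0, 0, 0.002, 0], [0, 0, 0.003, 0], [0, 0, 0.004, 0], [0, 0, 0.005, 0], [0, 0, 0.005, 0]],
  ],
)

```text
clock: 6.78
tcp_pos: [0.5428, -0.0295, 0.1086]
eef_rot: [-3.008, 0.908, -0.001]
force: [0.7, -0.2, 3.0]
width: 0.0852
```

Request:
play_rows(
  series=[
    [[0, 0, 0.001, 0], [0, 0, 0.002, 0], [0, 0, 0.003, 0], [0, 0, 0.004, 0], [0, 0, 0.005, 0], [0, 0, 0.005, 0]],
  ],
)

```text
clock: 7.28
tcp_pos: [0.543, -0.0295, 0.1036]
eef_rot: [-3.007, 0.908, -0.002]
force: [2.3, -1.4, 4.0]
width: 0.0853
```

Request:
play_rows(
  series=[
    [[-0.001, 0, 0, 0], [-0.0015, 0, 0, 0], [-0.002, 0, 0, 0], [-0.0025, 0, 0, 0], [-0.0025, 0, 0, 0]],
  ],
)

```text
clock: 7.7
tcp_pos: [0.5404, -0.0279, 0.1034]
eef_rot: [-3.008, 0.907, -0.0]
force: [1.8, -1.0, 2.9]
width: 0.0851
```

```bash
python3 - <<'E'
from fit import *
np.set_printoptions(precision=3,suppress=True)
F=[]
a=snap('side','s1.png');b=snap('wrist','w3.png')
for i in range(5): arm.read_camera('side');s=arm.read_state();F.append(s['force'])
print(np.mean(F,0),np.std(F,0),s['tcp_pos'],s['clock'])
A=cv2.resize(a[150:230,250:320,::-1],(525,600),interpolation=cv2.INTER_CUBIC);B=cv2.resize(b[160:340,140:220,::-1],(267,600),interpolation=cv2.INTER_CUBIC)
cv2.imwrite('pics/m1.png',np.hstack([A,B]))
M=R.from_rotvec(s['eef_rot']).as_matrix();p=np.array([.568,.0093,.1155]);print('pin in tool',M.T@(p-s['tcp_pos']),'wrist pin px',wproj(p+[0,0,0],s),tproj([.011,-.0428,-.013]))
E
```

```text
[ 1.728 -0.731  3.933] [0.386 0.324 0.364] [ 0.54  -0.028  0.103] 8.05
pin in tool [ 0.002 -0.046 -0.012] wrist pin px [282.216 178.7  ] [266.777 183.861]
```

View pics/m1.png

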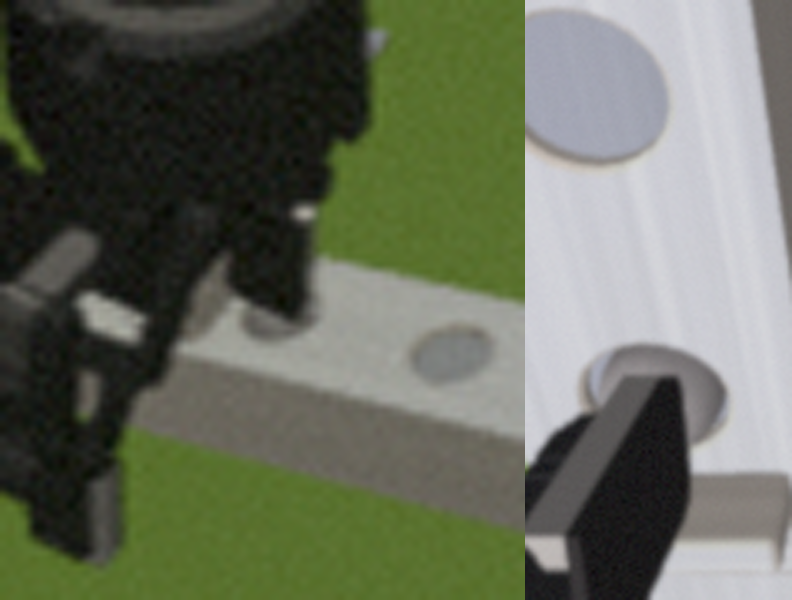

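Request:
play_rows(
  series=[
    [[0.0003, 0, 0.001, 0], [0.0005, 0, 0.002, 0], [0.0008, 0, 0.003, 0], [0.001, 0, 0.004, 0], [0.001, 0, 0.005, 0], [0.0012, 0, 0.006, 0], [0.0014, 0, 0.007, 0], [0.0015, 0, 0.008, 0], [0.0015, 0, 0.009, 0], [0.0015, 0, 0.009, 0]],
  ],
)

```text
clock: 8.88
tcp_pos: [0.5422, -0.029, 0.0949]
eef_rot: [-3.007, 0.908, -0.002]
force: [1.7, 0.0, 6.7]
width: 0.0849
```

```bash
cat > st.py <<'E'
from fit import *
np.set_printoptions(precision=4,suppress=True)
F=[]
for i in range(5): arm.read_camera('side');s=arm.read_state();F.append(s['force'])
M=R.from_rotvec(s['eef_rot']).as_matrix();f=np.mean(F,0)
print('t',s['clock'],'tcp',s['tcp_pos'],'F tool',M.T@f, 'Fz',f[2],'pin in tool',M.T@(np.array([.568,.0093,.1155])-s['tcp_pos']))
E
python3 st.py
```

```text
t 9.1333 tcp [ 0.5421 -0.029   0.095 ] F tool [ 0.7934  0.5638 -6.7815] Fz 6.782019622812764 pin in tool [ 0.0004 -0.0462 -0.0205]
```

Request:
play_rows(
  series=[
    [[-0.001, 0, 0.0002, 0], [-0.002, 0, 0.0004, 0], [-0.003, 0, 0.0006, 0], [-0.004, 0, 0.0008, 0], [-0.005, 0, 0.001, 0], [-0.006, 0, 0.0013, 0], [-0.006, 0, 0.0013, 0]],
  ],
)

```text
clock: 9.72
tcp_pos: [0.5381, -0.0262, 0.0944]
eef_rot: [3.007, -0.908, 0.006]
force: [2.1, -3.1, 5.6]
width: 0.0855
```

```bash
python3 st.py
```

```text
t 9.9667 tcp [ 0.5381 -0.0262  0.0943] F tool [ 3.4607  0.2511 -7.1656] Fz 7.178464002161971 pin in tool [ 0.0053 -0.0461 -0.0211]
```

Request:
play_rows(
  series=[
    [[-0.001, 0, 0.0002, 0], [-0.002, 0, 0.0004, 0], [-0.003, 0, 0.0006, 0], [-0.004, 0, 0.0008, 0], [-0.004, 0, 0.0008, 0]],
  ],
)

```text
clock: 10.38
tcp_pos: [0.5336, -0.0234, 0.0927]
eef_rot: [-3.008, 0.908, -0.001]
force: [0.6, -1.4, 6.4]
width: 0.0855
```

```bash
python3 st.py
```

```text
t 10.6333 tcp [ 0.5336 -0.0234  0.0926] F tool [ 0.9323 -0.0194 -6.0704] Fz 6.071010179034156 pin in tool [ 0.0105 -0.0463 -0.0229]
```

Request:
play_rows(
  series=[
    [[-0.001, 0, -0.001, 0], [-0.003, 0, -0.002, 0], [-0.006, 0, -0.0025, 0], [-0.009, 0, -0.002, 0], [-0.012, 0, -0.0015, 0], [-0.015, 0, -0.0008, 0], [-0.018, 0, -0.0002, 0], [-0.021, 0, 0.0005, 0], [-0.024, 0, 0.001, 0], [-0.026, 0, 0.0015, 0]],
  ],
)

```text
clock: 11.47
tcp_pos: [0.511, -0.0088, 0.0903]
eef_rot: [3.007, -0.907, -0.001]
force: [2.4, -3.3, 1.9]
width: 0.0852
```

```bash
python3 st.py; python3 - <<'E'
from fit import *
a=snap('side','s2.png');b=snap('wrist','w4.png')
A=cv2.resize(a[145:235,230:335,::-1],(525,450),interpolation=cv2.INTER_CUBIC);B=cv2.resize(b[160:340,120:220,::-1],(250,450),interpolation=cv2.INTER_CUBIC)
cv2.imwrite('pics/m2.png',np.hstack([A,B]))
E
```

```text
t 11.7167 tcp [ 0.5105 -0.0084  0.0898] F tool [ 0.9909  0.2265 -1.0813] Fz 1.0785214822441025 pin in tool [ 0.038  -0.0465 -0.0258]
```

View pics/m2.png

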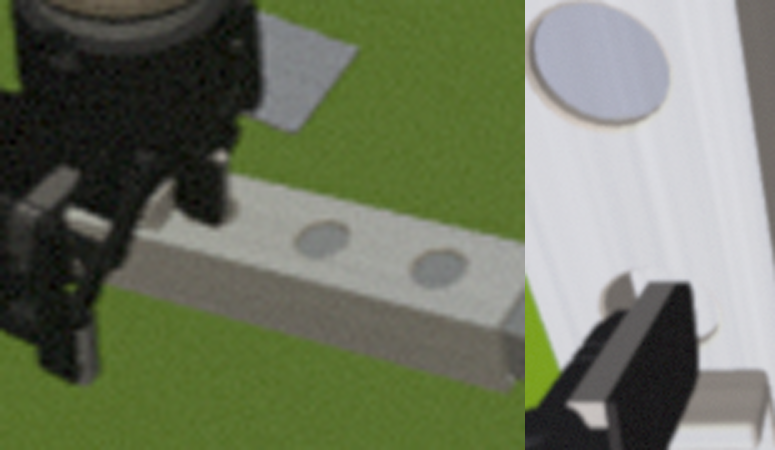

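Request:
play_rows(
  series=[
    [[-0.002, 0, 0.0004, 0], [-0.004, 0, 0.0008, 0], [-0.006, 0, 0.0013, 0], [-0.008, 0, 0.0017, 0], [-0.01, 0, 0.0021, 0], [-0.01, 0, 0.0021, 0]],
  ],
)

```text
clock: 12.32
tcp_pos: [0.5019, -0.0026, 0.0877]
eef_rot: [-3.007, 0.907, 0.005]
force: [0.4, -0.4, -0.4]
width: 0.0855
```

```bash
cat >> st.py <<'E'
a=arm.read_camera('side')
cv2.imwrite('pics/side_last.png',a[:,:,::-1])
def hole2(cam):
    q=arm.spot_in(cam,'pin_top');r=arm.spot_in(cam,'next_hole')
    return [(np.round(x['point'],1),round(x['p'],2)) for x in q[:2]],[(np.round(x['point'],1),round(x['p'],2)) for x in r[:2]]
print(hole2('side'));arm.read_camera('wrist');print(hole2('wrist'))
E
python3 st.py
```

```text
t 12.5667 tcp [ 0.5013 -0.0023  0.0871] F tool [-5.0457 -0.1006  0.918 ] Fz -0.8903079758040743 pin in tool [ 0.0491 -0.0465 -0.0287]
([], [(array([193.1, 277.5]), 0.83)])
([(array([198.6, 149.1]), 0.82)], [(array([153.1, 167.2]), 0.75)])
```

```bash
python3 - <<'E'
from fit import *
s=arm.read_state();M=R.from_rotvec(s['eef_rot']).as_matrix();print(s['clock'],s['tcp_pos'],M.T@s['force'])
a=snap('side','s3.png');b=snap('wrist','w5.png')
A=cv2.resize(a[145:235,230:335,::-1],(525,450),interpolation=cv2.INTER_CUBIC);B=cv2.resize(b[120:300,120:220,::-1],(250,450),interpolation=cv2.INTER_CUBIC)
cv2.imwrite('pics/m3.png',np.hstack([A,B]))
E
```

```text
12.8667 [ 0.50124869 -0.00227214  0.08709231] [-6.45194671 -0.96943037  0.27949021]
```

View pics/m3.png

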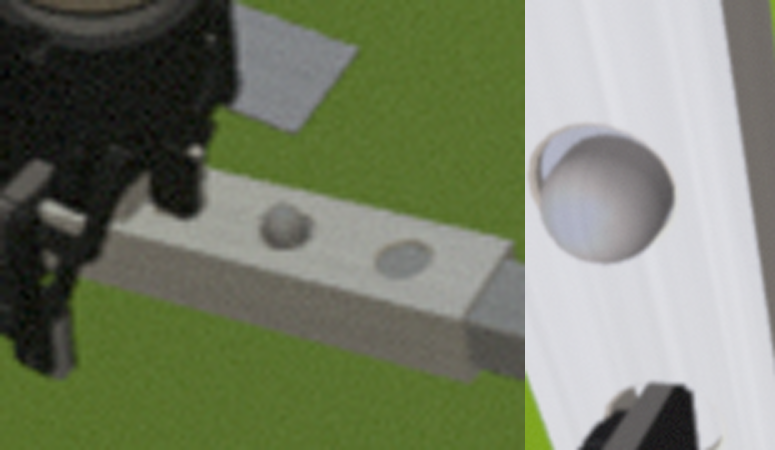

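Request:
play_rows(
  series=[
    [[-0.0008, 0, 0, 0], [-0.0015, 0, 0, 0], [-0.0015, 0, -0.001, 0], [-0.0015, 0, -0.002, 0], [-0.0015, 0, -0.003, 0], [-0.0015, 0, -0.004, 0]],
  ],
)

```text
clock: 13.47
tcp_pos: [0.5005, -0.0019, 0.0914]
eef_rot: [-3.008, 0.907, 0.007]
force: [-3.9, 3.9, -3.8]
width: 0.0856
```

```bash
python3 st.py
```

```text
t 13.7167 tcp [ 0.5005 -0.0019  0.0913] F tool [-5.77   -0.9657  3.1895] Fz -3.1674620023369666 pin in tool [ 0.05   -0.0466 -0.0244]
([(array([185.7, 285.3]), 0.45)], [(array([192.5, 272.9]), 0.88)])
([(array([198.3, 151.3]), 0.76), (array([ 51.2, 441.7]), 0.15)], [(array([150.2, 167.7]), 0.89)])
```

Request:
play_rows(
  series=[
    [[-0.001, 0, 0, 0], [-0.0015, 0, 0, 0], [-0.002, 0, 0, 0], [-0.0025, 0, 0, 0], [-0.0025, 0, 0, 0]],
  ],
)

```text
clock: 14.43
tcp_pos: [0.5009, -0.0015, 0.0935]
eef_rot: [-3.007, 0.908, -0.004]
force: [-1.0, 0.6, 0.3]
width: 0.0855
```

```bash
python3 st.py
```

```text
t 14.6833 tcp [ 0.5002 -0.0013  0.0928] F tool [-0.2891  0.2751  0.1459] Fz -0.1460888951100246 pin in tool [ 0.0507 -0.0463 -0.0227]
([(array([196.4, 277. ]), 0.72), (array([185.9, 287.3]), 0.38)], [(array([193.6, 275.8]), 0.6)])
([], [(array([154.1, 176.9]), 0.9)])
```

Request:
play_rows(
  series=[
    [[0, 0, -0.001, 0], [0, 0, -0.003, 0], [0, 0, -0.005, 0]],
  ],
)

```text
clock: 15.23
tcp_pos: [0.4999, -0.0012, 0.0977]
eef_rot: [3.008, -0.908, -0.0]
force: [-0.3, 0.0, -0.5]
width: 0.0857
```

```bash
python3 st.py; python3 - <<'E'
from fit import *
a=snap('side','s4.png');b=snap('wrist','w6.png')
A=cv2.resize(a[145:235,230:335,::-1],(525,450),interpolation=cv2.INTER_CUBIC);B=cv2.resize(b[120:300,120:220,::-1],(250,450),interpolation=cv2.INTER_CUBIC)
cv2.imwrite('pics/m4.png',np.hstack([A,B]))
E
```

```text
t 15.4833 tcp [ 0.5    -0.0012  0.0977] F tool [ 0.3017  0.1884 -0.0464] Fz 0.04639949575095437 pin in tool [ 0.0508 -0.0463 -0.0178]
([(array([296.6, 273.9]), 0.28)], [(array([194.6, 275. ]), 0.59), (array([187.7, 286.4]), 0.55)])
([(array([185.9, 158.6]), 0.6)], [(array([152.9, 179.8]), 0.59)])
```

View pics/m4.png

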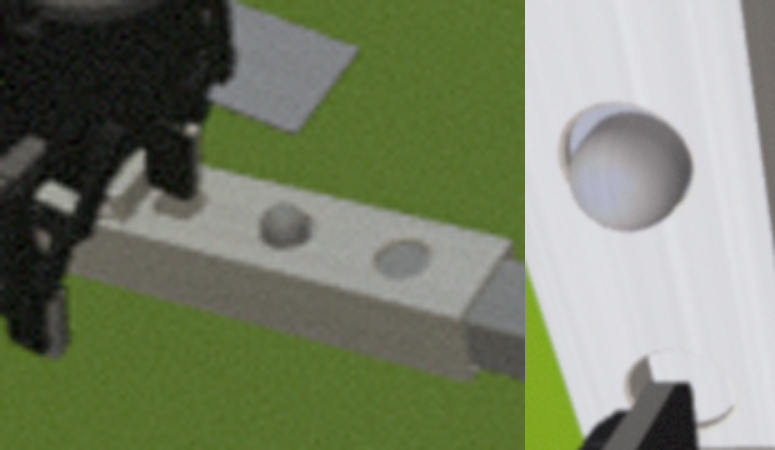

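Request:
play_rows(
  series=[
    [[0, 0, -0.005, 0], [0, 0, -0.015, 0], [0, 0, -0.03, 0], [0, 0, -0.05, 0], [0, 0, -0.07, 0], [0, 0, -0.09, 0], [0, 0, -0.1, 0], [0, 0, -0.1, 0]],
  ],
)

```text
clock: 16.55
tcp_pos: [0.5019, -0.0015, 0.2017]
eef_rot: [-3.007, 0.907, -0.011]
force: [0.1, -0.8, 0.1]
width: 0.0854
```

```bash
python3 - <<'E'
from fit import *
s=arm.read_state();print(s['clock'],s['tcp_pos'],s['force'])
a=snap('side','s5.png');b=snap('wrist','w7.png')
A=cv2.resize(a[155:225,240:350,::-1],(550,350),interpolation=cv2.INTER_CUBIC);A0=cv2.resize(cv2.imread('pics/s0.png')[155:225,240:350],(550,350),interpolation=cv2.INTER_CUBIC)
B=cv2.resize(b[90:300,100:320,::-1],(250,239))
C=np.zeros((600,800,3),np.uint8);C[:300,:550]=A[:300];C[300:600,:550]=A0[:300];C[:239,550:]=B
cv2.imwrite('pics/m5.png',C)
E
```

```text
16.55 [ 0.50192352 -0.00145202  0.2016965 ] [ 0.11051847 -0.76708852  0.10869678]
```

View pics/m5.png

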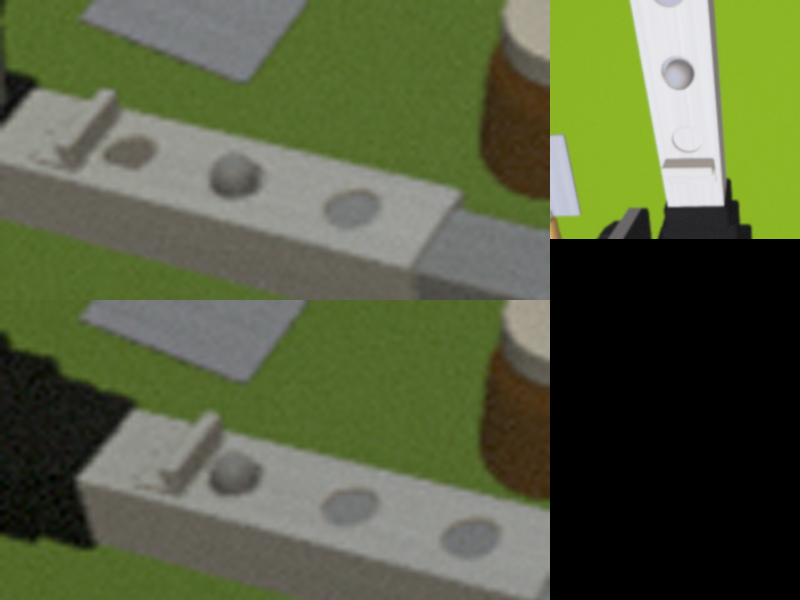

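Picture 12 compares the scene now (top) with the start (bottom). The pin stands at the same place and height: (175,235) now, (474−300,235) at the start. It is now in the middle hole, with the empty front hole at (152,130). The wax knife and jar have not moved. The robot is clear, so I am handing in.

```bash
python3 -c "
from workcell import arm
print(arm.hand_in(), arm.read_state()['clock'])"
```

```text
the job is handed in; nothing more can be done
the job is handed in; nothing more can be done
```

The tube is extended by one hole and the pin now stands up through the middle hole. I handed in at about 16.6 s of the 32 s allowed; the hand-in reports no verdict.

**What I did:** I pressed the pin past flush with one open finger, at about 7 N. I then pushed the tube forward by the thumb stop at about 3.5 N, slid it about 50 mm until the pin snapped up, and lifted clear.

**What didn't go smoothly:** When the pin snapped, the tube ran about 5 mm ahead. The rear rim of the front hole then caught the fingertip, at about 6 N forward. My first small lift also pulled on the tube at about 3 N. I eased forward until the forces dropped to about zero, then withdrew.

**Last checks:**
- In the final side picture, the pin is at the same pixel and apparent height as at the start. The front hole is empty ahead of it, and the rear hole sits within about 1 pixel (2 mm) of where the middle hole was.
- The wrist force is at noise level, so the robot is touching nothing.
- The wax knife and jar have not moved in the side picture. I did not re-check the cast and bowl at the end, but the arm kept well clear of them.
- The spotting network was inconsistent about the pin in the late frames, so I relied on the pictures instead.

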